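# Clamp the salt shaker in the ratchet vice

### The arm

A 6-joint arm with a two-finger parallel gripper is mounted at the origin on a cart in front of the work surface, level with it; the furniture and walls round the work are solid. World frame = base frame: x ahead of the robot, y to its left, z up, the work surface at z = 0. Lengths are in mm, angles in rad, forces in N, time in s.
With the tool pointing down it reaches from about 300 to 875 mm from the base axis. Payload 6.4 kg.
Tool frame: the origin (TCP) lies between the finger pads; the fingertips stand 8 mm ahead of it and the grasp point (between the pads) lies 11 mm behind it; z points along the fingers, y is the line along which they close (so a half turn about z gives the same grasp; the last joint's range is limited). The gripper opens to 85 mm and grips with 20 to 120 N. Pads are 22 mm wide; open, the fingers measure 114 mm over their backs; the gripper's body (76 mm by 85 mm) begins 54 mm behind the grasp point. The pads swing forward as they close: fully open they stand 13 mm farther back than shut.
Start: joints at [0.981, 0.181, 1.607, -0, 1.354, -0.206], TCP at [215.297, 533.187, 239.288] pointing down, gripper open.
Joint ranges: [-2.99, 2.99], [-0.89, 2.07], [0.3, 2.58], [-1.14, 4.28], [0, 2.63], [-3.12, 3.12]. Speed limits (rad/s): [2.57, 2.57, 3.01, 3.14, 3.14, 3.14].

### API

Orientations are given as a unit quaternion [w, x, y, z].
In Python, from cell import arm gives the robot as it stands.
- The arm moves only by the tool step_arm, never from a script. Its argument "motion" is a list of rows, each a list of 7 numbers: the shift along the tool's x, y, z as a fraction of full scale, then the turn, a rotation vector about the tool's x, y, z as a fraction of full scale, then the closure, from -1 (fully open) to 1 (shut). In form: [[dx, dy, dz, rx, ry, rz, jaw], ...]. A call has 1 to 5 rows; each row shifts and turns the commanded pose from where the row before left it, along the tool's axes as they then stand; what a row does not reach is not made up. Full scale, the value 1, is 0.1 m for a shift and 1.5 rad for a turn. A row lasts 1/10 s, in which the tool goes at most 50 mm and 8.59 degrees, less where a joint would pass 70% of its speed; a pose out of reach is approached as far as the arm can. A call with a number of a shift or a turn outside -1 to 1 is refused whole. A call with a gripper value outside its range is refused whole. The fingers move at their own pace and stop on an object; "grip_force" is the grip in N (left out, the last holds). Time passes only in rows, so rows that do not move let the fingers close. It gives the time, the measured TCP pose, the force, the opening and the grip force at its end, in the units of the state.
- arm.sense(): the state, without advancing time (a new reading comes with each control period).
- arm.snapshot(name): name is "side" or "top"; returns a dict with "frame" (400x640x3 uint8, blue, green, red), "fx", "fy", "cx", "cy" (pixels), "R" (3x3) and "t" (3): a world point X has camera coordinates R X + t. Camera axes: x right, y down, z forward; pixel columns grow to the right and rows downward; lengths in mm; the calibration is good to about 2 mm. A picture is of the moment at which its call begins. There is no depth.
- arm.hand_in(): hands the job in; it is judged then, once.
The state is a dict: "time_s": time; "joint_positions": joint angles; "dq": joint speeds; "tau": joint torques, N m; "tool_pos": TCP position; "eef_rot": TCP orientation; "contact_force": force on the tool from outside, world axes, zero at the start; "wrist_torque": the same for the moment, N m; "width": finger opening in mm; "gripper_force": force on a finger pad.
Only numpy, scipy, OpenCV 4.12 (cv2) and the standard library are available. Lean on these libraries where they do the work, as an engineer would, in place of code of your own. Each camera call takes 0.05 s, during which the arm holds its last target. There are 200 camera calls.

### The job

The salt shaker is to be held for refilling: stand it upright on the bed of the small ratchet vice, between the pad and the V-shaped seat, and let it go. Then wind the vice's wing knob clockwise (seen from above), a stroke at a time, until you feel the sprung pad meet the shaker, and go on until the pawl has caught the second tooth after that touch, so that the shaker is held firmly but gently; the ratchet does not turn back, so do not overwind it. Let go of the knob, and leave the steel cup and the kitchen timer where they are.

Things in the scene. Friction and masses are not known exactly. Their poses are not given: they have to be found in the camera images.
- shaker_mid (a point): Centre, 45 mm above its foot, of the loose salt shaker: 90 mm tall, white body, perforated domed cap; round, 44 mm across at its widest (30 mm above the foot), narrowing above to some 34 mm at the cap; about 0.12 kg. z points up through the cap. (The steel cup near it is wider, lower and open.)
- vice: The ratchet vice, a metal fixture fixed to the worktop, base plate 100 x 250 mm. Origin at its centre, at worktop height. y runs along it: knob axis at y = +73 mm, V seat at the -y end; x across, z up. The sprung pad slides along -y, towards the seat. Pad and seat stand 12 to 50 mm above the worktop, so fingers holding the upper half of the shaker clear both.
- seat: The vice's fixed jaw, a steel block 50 mm wide with a shallow V (faces 20 degrees off square). Its frame is the vice's own (same origin and axes). It bears the clamping force: once the pad touches, every tooth adds about 6 N; 6 to 12 N (second tooth) is right, over 18 N crushes the shaker.
- vice_bed (a point): Point on the flat bed, 10 mm above the worktop, under the centre of a shaker that is fully home in the V; axes as the vice. With the vice open the pad's face stands 36 to 64 mm in +y from here (set by a screw, differs each time, not measured): a shaker stood 0 to 10 mm in +y of this point fits without touching the pad, and winding pushes it home.
- knob_grip (a point): Centre of the knob's wing, on its upright axis, 63 mm above the worktop: a black bar 46 mm long (this frame's x), 14 mm thick (y), from 46 to 76 mm above the worktop; pinch it across the 14 mm from above. It only winds clockwise seen from above. If let go it stays, or runs back at most to the last tooth caught, and can be gripped anew.
- wheel (a point): Centre of the top (36 mm above the worktop) of the toothed wheel under the wing, 62 mm across: 30 teeth, a click every 12 degrees (0.209 rad); at the start it is caught in a tooth; stops for good at 2.9 rad. Pad travel 20 mm a radian. Free winding takes 0.01 to 0.05 N m; after 0.7 to 2.1 rad the pad meets the shaker, then the torque rises 0.56 N m a radian (0.12 a tooth). Stop winding just (0.02 to 0.1 rad) past the wanted tooth and let go.
- cup: Small open steel cup, 64 mm across and 51 mm tall, origin at the centre of its foot: a bystander, not to be moved.
- timer: Flat white kitchen timer, 62 x 62 x 20 mm, origin at the centre of its underside: a bystander, not to be moved.
Things that resemble listed ones, but are neither listed nor needed, are in the scene too. Leave any yellow look-alike of the part that bears shaker_mid alone.

How it is judged:
By the outcome, as a careful person would: the job done as asked, in the order asked, and still so for the second after the job is handed in, with the robot touching nothing.
It also fails if it takes over 72 s, if anything falls off the work surface, if the arm or the gripper's body presses on something with over 40 N, if the wrist force passes 120 N, or if a joint passes its speed limit or range.

## Working session

There is one attempt and no reset: what is moved stays moved. The work goes in short steps, Python scripts to look and compute and a tool call to move; the robot and the scene stay as the last step left them, time stands still between calls to the robot, and variables do not carry over. Pictures are saved under pics/ and viewed, at most 10 in all, crops included, and the job is handed in when it is done.

Besides the shell and the picture viewer there is one more tool, called after "Emit:" as name(argument=value, ...), one argument or row to a line, values as JSON. step_arm: Moves the arm, as the interface text tells. Shift numbers are shares of 0.1 m and turn numbers shares of 1.5 rad, none past 1 either way. Its arguments: {"type":"object","properties":{"motion":{"type":"array"},"grip_force":{"type":"number"}},"required":["motion"]}

```bash
mkdir -p pics; ls
python3 - <<'E'
from cell import arm
import cv2
print(arm.sense())
for n in("side","top"):
    s=arm.snapshot(n); cv2.imwrite(f"pics/{n}0.png",s["frame"])
    print(n,s["fx"],s["fy"],s["cx"],s["cy"],s["R"],s["t"])
E
```

```text
pics
{'time_s': 0.0, 'joint_positions': array([ 9.80720638e-01,  1.81568245e-01,  1.60803017e+00, -6.13041217e-06,
        1.35379331e+00, -2.06287334e-01]), 'dq': array([ 7.24065714e-04, -1.69135272e-04, -1.30138615e-03,  1.50070900e-03,
       -8.07326209e-05, -4.39416052e-04]), 'tau': array([-1.17069198e-04, -4.44844615e+01, -3.51356363e+01, -2.97224688e-05,
        8.50566983e-03,  2.50024065e-06]), 'tool_pos': array([214.96666938, 532.71189196, 238.35813348]), 'eef_rot': array([-3.46030450e-04,  1.90717918e-01,  9.81644471e-01, -8.30324693e-04]), 'contact_force': array([-0.78068027,  0.89560599,  0.06252062]), 'wrist_torque': array([-0.03359282,  0.036524  , -0.01702785]), 'gripper_force': 0.0, 'width': 85.72247665923868}
side 365.8914426370073 365.8914426370073 314.2623208891806 200.35098397597793 [[-0.96363409 -0.26697019 -0.01167278]
 [-0.09415274  0.38007802 -0.92014997]
 [ 0.25008918 -0.88558885 -0.39139211]] [450.09736614 168.7849943  586.77923178]
top 462.3209414385523 462.3209414385523 316.99457339710085 202.85433607819894 [[-0.0273817  -0.99961518  0.00444164]
 [-0.9797362   0.0259547  -0.19860344]
 [ 0.19841173 -0.00978973 -0.98006987]] [-156.54916814  519.92506638  934.03956818]
```

View pics/side0.png

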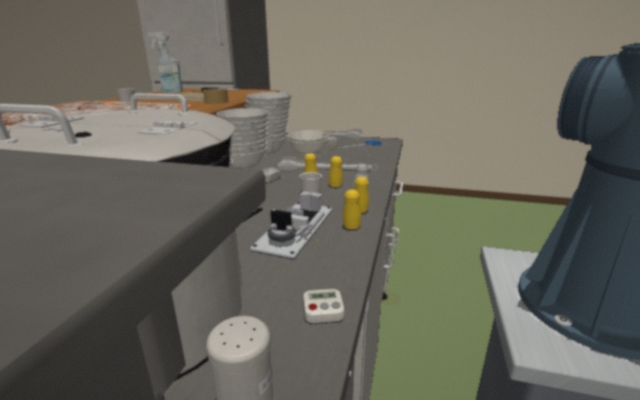

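View pics/top0.png

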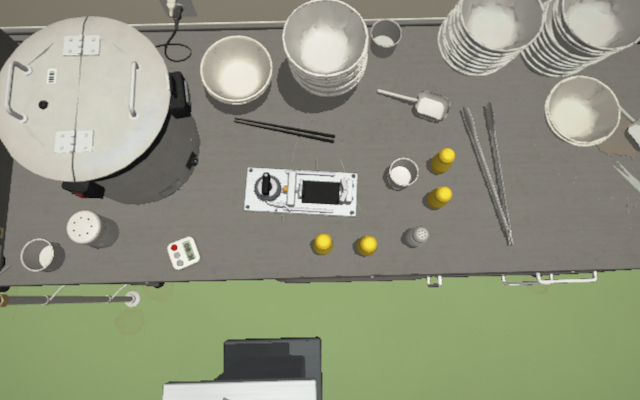

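The top view shows the vice at about (300,192) with its knob at (267,185). The small shaker is at (418,236), the cup at (403,173), the timer at (184,253), and there are four yellow look-alikes. In the side view the shaker is near (362,170), the cup at (311,182) and the knob at (282,220). Next I'll enlarge both.

Run:
```python
import cv2,numpy as np
a=cv2.imread("pics/top0.png");b=cv2.imread("pics/side0.png")
A=cv2.resize(a[145:260,240:460],None,fx=3.6,fy=3.6,interpolation=cv2.INTER_CUBIC)[:, :792]
B=cv2.resize(b[145:265,245:405],None,fx=1,fy=1)
B=cv2.resize(b[150:260,245:405],(270,186))
B=cv2.resize(b[150:265,245:405],(256,184))
cv2.imwrite("pics/c1.png",A)
cv2.imwrite("pics/c2.png",cv2.resize(b[145:265,245:405],None,fx=5,fy=5,interpolation=cv2.INTER_CUBIC))
```

```text
(no output)
```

View pics/c1.png

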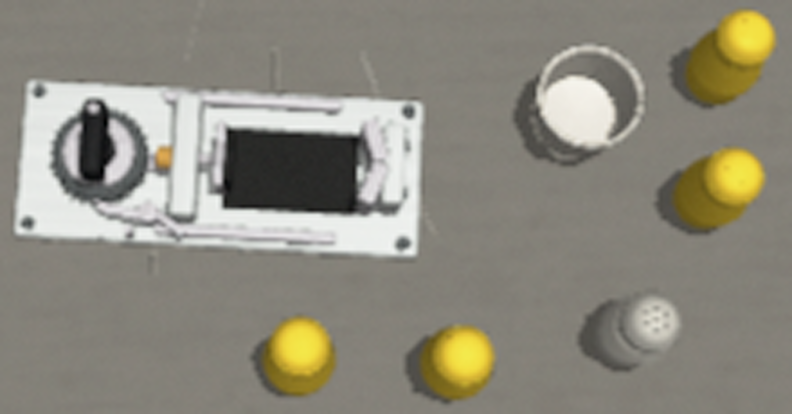

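View pics/c2.png

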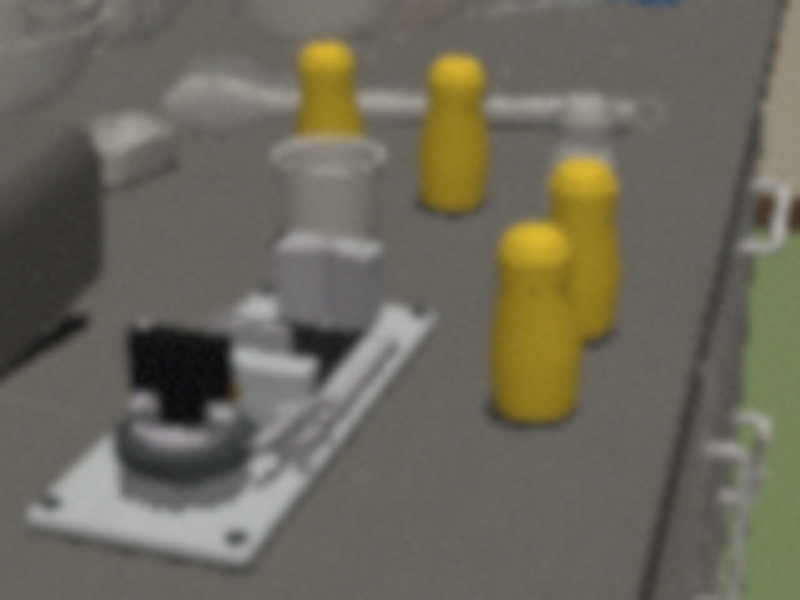

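The top crop (3.6x, offset 240,145) shows plate screws at (38,91), (408,110), (28,223) and (403,243), the wing bar at (95,103)-(93,180) and the shaker cap at (655,316). The side crop (5x, offset 245,145) shows screws at (50,501), (236,538) and (420,312), the wing top edge from (132,328) to (232,335), and the shaker cap at (587,100) partly hidden by a yellow one.

```bash
cat > h.py <<'E'
import numpy as np,cv2
CAM={"side":(365.891,314.262,200.351,np.array([[-0.96363409,-0.26697019,-0.01167278],[-0.09415274,0.38007802,-0.92014997],[0.25008918,-0.88558885,-0.39139211]]),np.array([450.09736614,168.7849943,586.77923178])),
"top":(462.321,316.995,202.854,np.array([[-0.0273817,-0.99961518,0.00444164],[-0.9797362,0.0259547,-0.19860344],[0.19841173,-0.00978973,-0.98006987]]),np.array([-156.54916814,519.92506638,934.03956818]))}
def ray(c,p):
    f,cx,cy,R,t=CAM[c]; return -R.T@t, R.T@np.array([(p[0]-cx)/f,(p[1]-cy)/f,1])
def plane(c,p,z):
    o,d=ray(c,p); return o+d*(z-o[2])/d[2]
def tri(pt,ps):
    o1,d1=ray("top",pt);o2,d2=ray("side",ps)
    s=np.linalg.lstsq(np.c_[d1,-d2],o2-o1,rcond=None)[0]
    a,b=o1+s[0]*d1,o2+s[1]*d2; return (a+b)/2,np.linalg.norm(a-b)
def proj(c,X):
    f,cx,cy,R,t=CAM[c]; v=R@np.array(X)+t; return f*v[:2]/v[2]+[cx,cy]
T=lambda u,v:(240+u/3.6,145+v/3.6)
S=lambda u,v:(245+u/5,145+v/5)
E
python3 - <<'E'
from h import *
np.set_printoptions(precision=1,suppress=True)
for c in CAM: print(c,ray(c,(320,200))[0])
sc=[(38,91),(408,110),(403,243),(28,223)]
P=np.array([plane("top",T(*q),8) for q in sc]);print(P,P.mean(0))
d=P[0]+P[3]-P[1]-P[2];print("vice y dir",d/np.linalg.norm(d),np.degrees(np.arctan2(d[1],d[0])))
for a,b in (((38,91),(50,501)),((28,223),(236,538)),((403,243),(420,312))): print("screw",tri(T(*a),S(*b)))
print("wing top",tri(T(95,103),S(132,328)),plane("top",T(95,140),76))
print("cap",tri(T(655,316),S(587,98)),plane("top",T(655,316),88),"foot",plane("top",T(618,348),0))
for n,q in dict(cupmouth=(590,97)).items(): print(n,plane("top",T(*q),51))
a=cv2.imread("pics/top0.png")
m=cv2.inRange(cv2.cvtColor(a,cv2.COLOR_BGR2HSV),(20,150,80),(35,255,255))
for c in cv2.findContours(m,0,2)[0]:
    if cv2.contourArea(c)>100: (u,v),r=cv2.minEnclosingCircle(c);print("yellow",plane("top",(u,v),45),r)
E
```

```text
side [302.9 575.7 390.2]
top [ 319.8 -160.8 1019.4]
[[ 603.7  -22.7    8. ]
 [ 585.3 -254.8    8. ]
 [ 500.6 -248.     8. ]
 [ 519.3  -16.6    8. ]] [ 552.2 -135.5    8. ]
vice y dir [0.1 1.  0. ] 85.41752987772003
screw (array([601.3, -23.6,  12.1]), np.float64(2.419046915191603))
screw (array([518. , -17.2,  10.6]), np.float64(1.5647396083109586))
screw (array([ 498.5, -248. ,   10.9]), np.float64(3.1230286427742304))
wing top (array([576.8, -65.2,  74.4]), np.float64(0.29612396815788805)) [554.2 -65.2  76. ]
cap (array([ 438.1, -381.9,   87.5]), np.float64(5.412828996242356)) [ 440.7 -381.5   88. ] foot [ 432.9 -378.2    0. ]
cupmouth [ 579.2 -360.7   51. ]
yellow [ 423.5 -273.1   45. ] 10.167754173278809
yellow [ 429.1 -179.8   45. ] 10.606701850891113
yellow [ 524.1 -434.3   45. ] 12.816105842590332
yellow [ 605.  -448.9   45. ] 14.013627052307129
```

Run:
```python
from h import *
np.set_printoptions(precision=1,suppress=True)
th=np.radians(-4.6);C=np.array([551,-135.5]);R=np.array([[np.cos(th),-np.sin(th)],[np.sin(th),np.cos(th)]])
loc=lambda p:R.T@(p[:2]-C)
for n,q,z in (("V top",(330,238),50),("V l",(283,237),50),("V r",(380,246),50),("Vbot",(330,325),12)): print(n,loc(plane("side",S(*q),z)))
for n,q,z in (("bedR",(357,165),10),("bedL",(224,170),10),("pad face",(224,160),50),("seat back",(405,165),50)): print(n,loc(plane("top",T(*q),z)))
a=cv2.imread("pics/top0.png")[172:212,290:365]
cv2.imwrite("pics/c3.png",cv2.resize(a,None,fx=10,fy=10,interpolation=cv2.INTER_CUBIC))
```

```text
V top [  -1.2 -104.8]
V l [ 21.7 -98.7]
V r [ -28.4 -102.7]
Vbot [ -8.2 -84.5]
bedR [  6.2 -85.6]
bedL [-1.5 -3.2]
pad face [-4.4 -4.4]
seat back [  -1.6 -112.6]
```

View pics/c3.png

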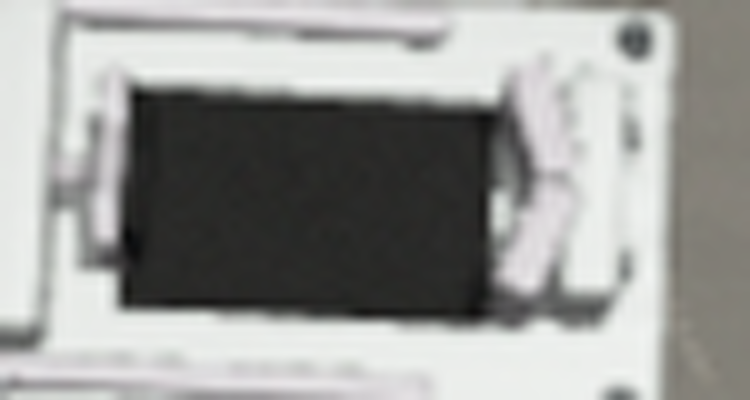

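Run:
```python
from h import *
np.set_printoptions(precision=1,suppress=True)
th=np.radians(-4.6);C=np.array([551,-135.5]);R=np.array([[np.cos(th),-np.sin(th)],[np.sin(th),np.cos(th)]])
loc=lambda p:R.T@(p[:2]-C)
U=lambda u,v:(290+u/10,172+v/10)
for n,q,z in (("Vin",(540,175),50),("Vout",(568,178),50),("Vl",(508,85),50),("Vr",(500,275),50),("blockback",(625,180),50),("padface",(127,170),50),("padback",(100,170),50)): print(n,loc(plane("top",U(*q),z)))
for y in (-85,-90,-95,-100,-105):
  X=np.r_[R@[0,y]+C,50]; print(y,proj("top",X),(proj("side",X)-[245,145])*5)
```

```text
Vin [  0.4 -94.2]
Vout [   0.  -100.3]
Vl [ 19.9 -86.5]
Vr [-22.1 -86.6]
blockback [   0.2 -112.5]
padface [-3.3 -5.4]
padback [-3.6  0.4]
-85 [339.7 189.4] [313.6 252. ]
-90 [342.  189.6] [317.2 248.3]
-95 [344.4 189.7] [320.8 244.7]
-100 [346.7 189.8] [324.4 241.2]
-105 [349.  189.9] [327.9 237.6]
```

The V apex lies near y = -94 in the vice frame, so home is about -70, and the pad face is at about -5. I'll turn the wrist first so that tool x is along vice y and tool y along vice x.

Emit:
step_arm(
  motion=[
    [0,0,0,0,0,0.094,-1],
    [0,0,0,0,0,0.094,-1],
    [0,0,0,0,0,0.094,-1],
    [0,0,0,0,0,0.094,-1],
    [0,0,0,0,0,0.094,-1],
  ],
)

```text
time_s: 0.6
tool_pos: [215.1, 532.9, 238.7]
eef_rot: [-0.0, 0.52, 0.854, -0.001]
contact_force: [-1.0, 0.2, 0.1]
width: 85.4
gripper_force: 0.0
```

Emit:
step_arm(
  motion=[
    [0,0,0,0,0,0.094,-1],
    [0,0,0,0,0,0.094,-1],
    [0,0,0,0,0,0.094,-1],
    [0,0,0,0,0,0.094,-1],
    [0,0,0,0,0,0,-1],
  ],
)

```text
time_s: 1.1
tool_pos: [215.1, 532.9, 238.8]
eef_rot: [0.0, 0.736, 0.677, -0.0]
contact_force: [-0.5, -0.2, 0.2]
width: 85.5
gripper_force: 0.0
```

Emit:
step_arm(
  motion=[
    [-0.43,0.19,0,0,0,0,-1],
    [-0.43,0.19,0,0,0,0,-1],
    [-0.43,0.19,0,0,0,0,-1],
    [-0.43,0.19,0,0,0,0,-1],
    [-0.43,0.19,0,0,0,0,-1],
  ],
)

```text
time_s: 1.6
tool_pos: [292.4, 309.4, 239.1]
eef_rot: [0.0, 0.734, 0.679, 0.0]
contact_force: [1.3, 0.3, 0.8]
width: 85.4
gripper_force: 0.0
```

Emit:
step_arm(
  motion=[
    [-0.43,0.19,0,0,0,0,-1],
    [-0.43,0.19,0,0,0,0,-1],
    [-0.43,0.19,0,0,0,0,-1],
    [-0.43,0.19,0,0,0,0,-1],
    [-0.43,0.19,0,0,0,0,-1],
  ],
)

```text
time_s: 2.1
tool_pos: [369.6, 87.3, 239.5]
eef_rot: [0.0, 0.734, 0.679, 0.0]
contact_force: [1.0, 0.7, 0.9]
width: 85.2
gripper_force: 0.0
```

Emit:
step_arm(
  motion=[
    [-0.43,0.19,0,0,0,0,-1],
    [-0.43,0.19,0,0,0,0,-1],
    [-0.45,0.08,0,0,0,0,-1],
    [-0.45,0.08,0,0,0,0,-1],
    [-0.45,0.08,0,0,0,0,-1],
  ],
)

```text
time_s: 2.6
tool_pos: [412.9, -138.2, 239.3]
eef_rot: [0.0, 0.734, 0.679, 0.0]
contact_force: [0.8, -0.4, 1.0]
width: 85.3
gripper_force: 0.0
```

Emit:
step_arm(
  motion=[
    [-0.45,0.08,0,0,0,0,-1],
    [-0.45,0.08,0,0,0,0,-1],
    [-0.45,0.08,0,0,0,0,-1],
    [-0.45,0.08,0,0,0,0,-1],
    [0,0,0,0,0,0,-1],
  ],
)

```text
time_s: 3.1
tool_pos: [429.8, -323.3, 238.8]
eef_rot: [0.0, 0.736, 0.677, -0.001]
contact_force: [1.3, 0.6, 0.7]
width: 85.5
gripper_force: 0.0
```

Emit:
step_arm(
  motion=[
    [-0.28,0.06,0.2,0,0,0,-1],
    [-0.28,0.06,0.2,0,0,0,-1],
    [0,0,0.25,0,0,0,-1],
    [0,0,0,0,0,0,-1],
    [0,0,0,0,0,0,-1],
  ],
)

```text
time_s: 3.6
tool_pos: [437.5, -374.0, 174.1]
eef_rot: [-0.001, 0.735, 0.678, 0.0]
contact_force: [0.4, -1.3, 0.3]
width: 85.4
gripper_force: 0.0
```

Run:
```python
from cell import arm
import cv2,numpy as np
a=arm.snapshot("top")["frame"][190:270,370:480];b=arm.snapshot("side")["frame"][120:220,310:420]
print(arm.sense()["tool_pos"])
cv2.imwrite("pics/c4.png",np.hstack([cv2.resize(a,(396,288),interpolation=2),cv2.resize(b,(396,360),interpolation=2)[:288]]))
```

```text
[ 438.30840548 -374.87701973  175.86795668]
```

View pics/c4.png

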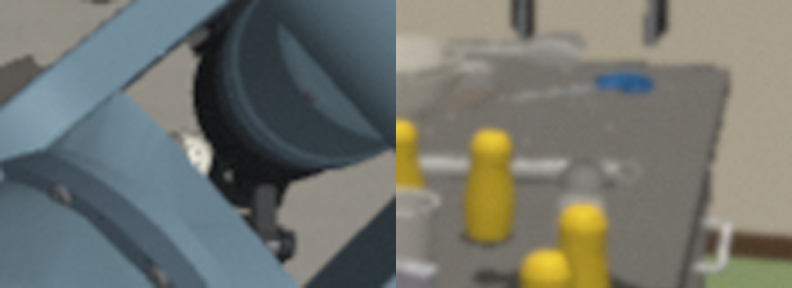

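The right half (side view) shows the shaker cap at column 583, between the fingers at 522 and 656, so it's centred. Next I descend and grasp.

Emit:
step_arm(
  motion=[
    [-0.06,0,0.3,0,0,0,-1],
    [0,0,0.3,0,0,0,-1],
    [0,0,0.3,0,0,0,-1],
    [0,0,0.3,0,0,0,-1],
    [0,0,0,0,0,0,-1],
  ],
)

```text
time_s: 4.2
tool_pos: [435.8, -378.6, 51.8]
eef_rot: [-0.003, 0.735, 0.678, 0.0]
contact_force: [-0.2, 0.5, -0.1]
width: 85.2
gripper_force: 0.0
```

Emit:
step_arm(
  motion=[
    [0,0,0,0,0,0,0.5],
    [0,0,0,0,0,0,1],
    [0,0,0,0,0,0,1],
    [0,0,0,0,0,0,1],
    [0,0,0,0,0,0,1],
  ],
  grip_force=30,
)

```text
time_s: 4.7
tool_pos: [438.3, -382.4, 56.4]
eef_rot: [0.002, 0.735, 0.678, -0.0]
contact_force: [0.5, -0.2, 6.2]
width: 34.4
gripper_force: 29.3
```

Emit:
step_arm(
  motion=[
    [0,0,0,0,0,0,1],
    [0,0,-0.1,0,0,0,1],
    [0,0,-0.3,0,0,0,1],
    [0,0,-0.4,0,0,0,1],
    [0,0,-0.2,0,0,0,1],
  ],
)

```text
time_s: 5.2
tool_pos: [438.0, -382.1, 158.2]
eef_rot: [0.002, 0.735, 0.678, -0.0]
contact_force: [0.7, -0.3, -0.9]
width: 34.4
gripper_force: 29.6
```

Emit:
step_arm(
  motion=[
    [0,0,0,0,0,0,1],
    [0,0,0,0,0,0,1],
  ],
)

```text
time_s: 5.4
tool_pos: [437.0, -380.9, 154.3]
eef_rot: [0.0, 0.735, 0.678, -0.0]
contact_force: [-0.7, 0.5, -1.9]
width: 34.5
gripper_force: 29.6
```

Emit:
step_arm(
  motion=[
    [0.2,0.1,0,0,0,0,1],
    [0.4,0.2,0,0,0,0,1],
    [0.45,0.22,0,0,0,0,1],
    [0.45,0.22,0,0,0,0,1],
    [0.25,0.12,0,0,0,0,1],
  ],
)

```text
time_s: 5.9
tool_pos: [537.0, -209.8, 151.8]
eef_rot: [-0.002, 0.735, 0.678, -0.0]
contact_force: [0.1, -0.2, -1.7]
width: 34.9
gripper_force: 29.6
```

Emit:
step_arm(
  motion=[
    [0.15,0.07,0,0,0,0,1],
    [0,0,0,0,0,0,1],
    [0,0,0,0,0,0,1],
    [0,0,0,0,0,0,1],
  ],
)

```text
time_s: 6.3
tool_pos: [544.5, -200.7, 153.7]
eef_rot: [-0.0, 0.736, 0.677, -0.0]
contact_force: [-0.3, -0.5, -1.9]
width: 34.5
gripper_force: 29.6
```

Run:
```python
from cell import arm
from h import *
s=arm.sense();print(s["tool_pos"],s["contact_force"])
b=arm.snapshot("side")["frame"]
cv2.imwrite("pics/c5.png",cv2.resize(b[145:265,245:405],None,fx=5,fy=5,interpolation=2))
x,y,z=s["tool_pos"]
print((proj("side",[x,y,z-54])-[245,145])*5,(proj("side",[x,y,z+36])-[245,145])*5)
```

```text
[ 544.52675432 -200.67109517  153.73033847] [-0.28147651 -0.5417319  -1.92841456]
[299.13585959 169.48682983] [294.79945783 -18.41219005]
```

View pics/c5.png

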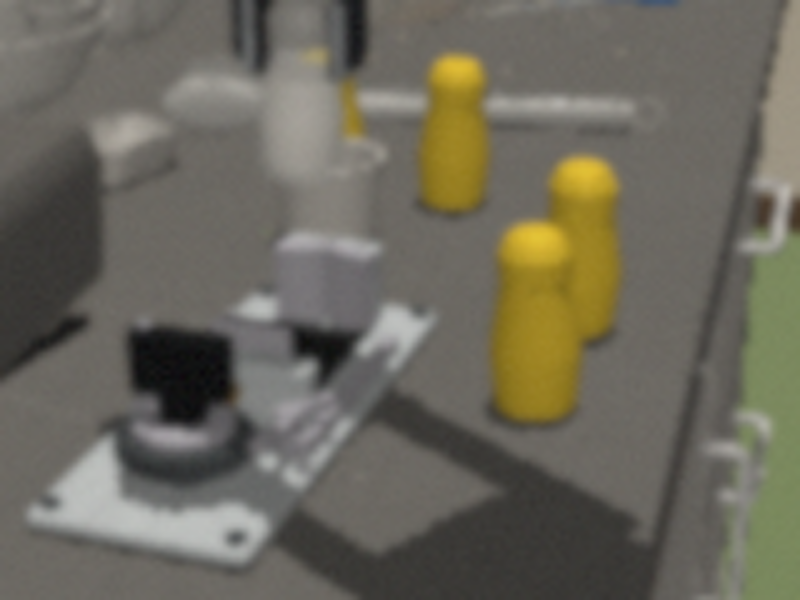

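The shaker hangs upright in the fingers, its foot at about (300,185) over the bed, as predicted. Lowering it now.

Emit:
step_arm(
  motion=[
    [0,0.01,0.25,0,0,0,1],
    [0,0,0.3,0,0,0,1],
    [0,0,0.2,0,0,0,1],
    [0,0,0.08,0,0,0,1],
    [0,0,0,0,0,0,1],
  ],
)

```text
time_s: 6.85
tool_pos: [545.2, -200.0, 70.2]
eef_rot: [-0.001, 0.736, 0.677, -0.0]
contact_force: [-0.3, -0.4, -1.4]
width: 34.3
gripper_force: 29.6
```

Emit:
step_arm(
  motion=[
    [0,0,0.02,0,0,0,1],
    [0,0,0.02,0,0,0,1],
    [0,0,0.02,0,0,0,1],
    [0,0,0,0,0,0,1],
  ],
)

```text
time_s: 7.25
tool_pos: [547.1, -200.1, 66.5]
eef_rot: [0.001, 0.735, 0.678, 0.0]
contact_force: [-0.2, -0.1, 3.9]
width: 34.2
gripper_force: 29.9
```

Touched. Now I release and rise.

Emit:
step_arm(
  motion=[
    [0,0,0,0,0,0,0.2],
    [0,0,0,0,0,0,-0.2],
    [0,0,0,0,0,0,-0.5],
    [0,0,0,0,0,0,-0.7],
    [0,0,0,0,0,0,-0.7],
  ],
)

```text
time_s: 7.75
tool_pos: [546.1, -199.4, 65.1]
eef_rot: [-0.0, 0.735, 0.678, -0.0]
contact_force: [-0.5, 0.8, 0.5]
width: 73.0
gripper_force: 0.0
```

Emit:
step_arm(
  motion=[
    [0,0,0,0,0,0,-0.7],
    [0,0,-0.1,0,0,0,-0.7],
    [0,0,-0.3,0,0,0,-0.7],
    [0,0,-0.4,0,0,0,-0.7],
    [0,0,-0.2,0,0,0,-0.7],
  ],
)

```text
time_s: 8.25
tool_pos: [547.8, -200.4, 169.6]
eef_rot: [0.002, 0.735, 0.678, 0.001]
contact_force: [0.9, -0.3, 0.2]
width: 72.7
gripper_force: 0.0
```

Emit:
step_arm(
  motion=[
    [0.25,0,0,0,0,0,-0.6],
    [0.4,0,0,0,0,0,-0.6],
    [0.4,0,0,0,0,0,-0.6],
    [0.31,0,0,0,0,0,-0.6],
    [0,0,0,0,0,-0.095,-0.6],
  ],
)

```text
time_s: 8.75
tool_pos: [557.5, -60.2, 166.1]
eef_rot: [-0.0, 0.684, 0.73, 0.001]
contact_force: [-0.2, -0.7, -0.2]
width: 68.7
gripper_force: 0.0
```

Emit:
step_arm(
  motion=[
    [0,0,0,0,0,-0.095,-0.6],
    [0,0,0,0,0,-0.095,-0.6],
    [0,0,0,0,0,-0.095,-0.6],
    [0,0,0,0,0,-0.095,-0.6],
    [0,0,0,0,0,-0.095,-0.6],
  ],
)

```text
time_s: 9.25
tool_pos: [557.6, -64.0, 166.1]
eef_rot: [0.0, 0.386, 0.923, 0.0]
contact_force: [0.3, -0.4, -0.3]
width: 68.1
gripper_force: 0.0
```

Emit:
step_arm(
  motion=[
    [0,0,0,0,0,-0.095,-0.6],
    [0,0,0,0,0,-0.095,-0.6],
    [0,0,0,0,0,-0.095,-0.6],
    [0,0,0,0,0,-0.095,-0.6],
    [0,0,0,0,0,-0.095,-0.6],
  ],
)

```text
time_s: 9.75
tool_pos: [557.6, -64.0, 166.1]
eef_rot: [0.0, 0.04, 0.999, -0.0]
contact_force: [0.1, 0.1, -0.1]
width: 68.4
gripper_force: 0.0
```

Run:
```python
from cell import arm
from h import *
np.set_printoptions(precision=2,suppress=True)
s=arm.sense();print(s["tool_pos"],s["eef_rot"],s["joint_positions"],s["wrist_torque"])
a,b=plane("side",S(132,327),76),plane("side",S(232,335),76);print("wing top edge (side)",a,b,(a+b)/2)
a,b=plane("top",T(95,103),76),plane("top",T(93,176),76);print("wing top (top)",a,b,(a+b)/2)
w=plane("top",T(98,155),36);print("wheel",w)
b=arm.snapshot("side")["frame"]
cv2.imwrite("pics/c6.png",cv2.resize(b[115:235,245:405],None,fx=5,fy=5,interpolation=2))
```

```text
[557.58 -64.02 166.12] [ 0.    0.04  1.   -0.  ] [-0.33  0.23  1.71  0.    1.21 -1.82] [ 0.03 -0.05  0.04]
wing top edge (side) [575.55 -62.84  76.  ] [532.8  -65.43  76.  ] [554.18 -64.13  76.  ]
wing top (top) [576.46 -65.34  76.  ] [532.7  -63.94  76.  ] [554.58 -64.64  76.  ]
wheel [554.69 -62.93  36.  ]
```

View pics/c6.png

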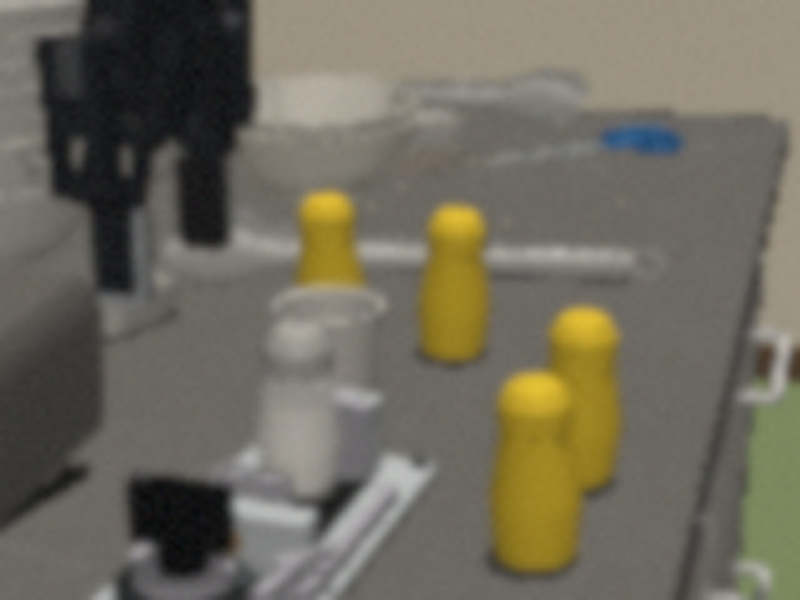

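The shaker stands upright on the bed, its foot at about (295,490), in front of the seat. The wing top's centre agrees in both views at (554.5,-64.4). Now down onto the wing with narrowed fingers.

Emit:
step_arm(
  motion=[
    [0.02,0,0.1,0,0,0,0.1],
    [0,0,0.2,0,0,0,0.1],
    [0,0,0.3,0,0,0,0.1],
    [0,0,0.3,0,0,0,0.1],
    [0,0,0.18,0,0,0,0.1],
  ],
)

```text
time_s: 10.3
tool_pos: [553.7, -63.3, 54.5]
eef_rot: [-0.002, 0.045, 0.999, 0.0]
contact_force: [-0.3, -1.1, 0.8]
width: 38.3
gripper_force: 0.0
```

Emit:
step_arm(
  motion=[
    [0,0,0,0,0,0,0.1],
    [0,0,0,0,0,0,0.4],
    [0,0,0,0,0,0,0.6],
    [0,0,0,0,0,0,1],
    [0,0,0,0,0,0,1],
  ],
  grip_force=40,
)

```text
time_s: 10.8
tool_pos: [556.5, -64.1, 58.8]
eef_rot: [0.001, 0.043, 0.999, -0.0]
contact_force: [-0.6, 1.0, 5.4]
width: 13.1
gripper_force: 42.6
```

Emit:
step_arm(
  motion=[
    [0,0,0,0,0,0,1],
    [0,0,0,0,0,0,1],
  ],
)

```text
time_s: 11.0
tool_pos: [556.6, -64.1, 58.8]
eef_rot: [0.001, 0.043, 0.999, -0.0]
contact_force: [-0.5, 1.2, 6.1]
width: 13.6
gripper_force: 42.7
```

```bash
cat > st.py <<'E'
from cell import arm
import numpy as np
np.set_printoptions(precision=3,suppress=True)
s=arm.sense();q=s["eef_rot"]
print(s["time_s"],s["tool_pos"],"ang",np.degrees(np.arctan2(q[2]**2-q[1]**2,2*q[1]*q[2])),"j6",s["joint_positions"][5],"F",s["contact_force"],"M",s["wrist_torque"],"w",s["width"],s["gripper_force"],"tau6",s["tau"][5])
E
python3 st.py
```

```text
11.0 [556.575 -64.084  58.832] ang 85.09627965337172 j6 -1.8118688834194183 F [-0.546  1.152  6.145] M [ 0.136  0.131 -0.004] w 13.605619002499408 42.74984300136566 tau6 -0.023099182290025055
```

Emit:
step_arm(
  motion=[
    [0,0,0,0,0,0.04,1],
    [0,0,0,0,0,0.06,1],
    [0,0,0,0,0,0.06,1],
    [0,0,0,0,0,0.06,1],
    [0,0,0,0,0,0.06,1],
  ],
)

```text
time_s: 11.5
tool_pos: [556.6, -63.8, 58.8]
eef_rot: [0.001, 0.252, 0.968, 0.0]
contact_force: [0.5, 2.4, 6.5]
width: 13.1
gripper_force: 42.9
```

```bash
python3 st.py
```

```text
11.5 [556.613 -63.829  58.824] ang 60.83115295102285 j6 -1.3882677094151674 F [0.484 2.422 6.498] M [0.341 0.125 0.019] w 13.125735159650327 42.88341164588928 tau6 -1.1737927794456482
```

Emit:
step_arm(
  motion=[
    [0,0,0,0,0,0.06,1],
    [0,0,0,0,0,0.06,1],
    [0,0,0,0,0,0.06,1],
  ],
)

```text
time_s: 11.8
tool_pos: [556.7, -63.8, 58.8]
eef_rot: [0.001, 0.38, 0.925, 0.0]
contact_force: [0.3, 2.9, 6.1]
width: 13.1
gripper_force: 42.8
```

```bash
python3 st.py
```

```text
11.8 [556.71  -63.765  58.845] ang 45.36472903451036 j6 -1.1183287184594002 F [0.329 2.865 6.138] M [0.354 0.051 0.049] w 13.137124949638952 42.837971448898315 tau6 -1.1265800893306732
```

Emit:
step_arm(
  motion=[
    [0,0,0,0,0,0.06,1],
    [0,0,0,0,0,0.06,1],
  ],
)

```text
time_s: 12.0
tool_pos: [556.8, -63.7, 58.8]
eef_rot: [0.001, 0.461, 0.887, 0.001]
contact_force: [1.5, 3.1, 5.9]
width: 13.6
gripper_force: 42.8
```

```bash
python3 st.py
```

```text
12.0 [556.789 -63.665  58.836] ang 35.04916221588212 j6 -0.9383062935472004 F [1.475 3.147 5.915] M [0.402 0.02  0.117] w 13.567431079342985 42.79670298099518 tau6 -1.1336470395326614
```

Emit:
step_arm(
  motion=[
    [0,0,0,0,0,0.06,1],
    [0,0,0,0,0,0.06,1],
  ],
)

```text
time_s: 12.2
tool_pos: [556.9, -63.6, 58.8]
eef_rot: [0.001, 0.539, 0.842, 0.001]
contact_force: [0.7, 3.1, 6.4]
width: 13.1
gripper_force: 42.8
```

```bash
python3 st.py
```

```text
12.2 [556.869 -63.599  58.848] ang 24.73572808352068 j6 -0.7582844607197903 F [0.695 3.145 6.446] M [ 0.448 -0.068 -0.006] w 13.077748426304979 42.75223910808563 tau6 -1.1741430312395096
```

```bash
cat > av.py <<'E'
from cell import arm
import numpy as np
M=[]
for i in range(4):
    arm.snapshot("side"); s=arm.sense(); M.append([s["wrist_torque"][2],s["tau"][5]])
q=s["eef_rot"];a=np.degrees(np.arctan2(q[2]**2-q[1]**2,2*q[1]*q[2]))
print("t %.2f turned %.3f rad"%(s["time_s"],np.radians(85.1-a)%6.283),"Mz,tau6",np.mean(M,0).round(3),"sd",np.std(M,0).round(3),"F",s["contact_force"].round(1),"w",s["width"].round(1))
E
python3 av.py
```

```text
Traceback (most recent call last):
  File "av.py", line 7, in <module>
    print("t %.2f turned %.3f rad"%(s["time_s"],np.radians(85.1-a)%6.283),"Mz,tau6",np.mean(M,0).round(3),"sd",np.std(M,0).round(3),"F",s["contact_force"].round(1),"w",s["width"].round(1))
                                                                                                                                                                        ^^^^^^^^^^^^^^^^
AttributeError: 'float' object has no attribute 'round'
```

Emit:
step_arm(
  motion=[
    [0,0,0,0,0,0.05,1],
    [0,0,0,0,0,0.05,1],
  ],
)

```text
time_s: 12.6
tool_pos: [557.0, -63.6, 58.9]
eef_rot: [0.001, 0.601, 0.8, 0.001]
contact_force: [1.0, 3.1, 5.2]
width: 12.6
gripper_force: 42.7
```

```bash
python3 av.py
```

```text
Traceback (most recent call last):
  File "av.py", line 7, in <module>
    print("t %.2f turned %.3f rad"%(s["time_s"],np.radians(85.1-a)%6.283),"Mz,tau6",np.mean(M,0).round(3),"sd",np.std(M,0).round(3),"F",s["contact_force"].round(1),"w",s["width"].round(1))
                                                                                                                                                                        ^^^^^^^^^^^^^^^^
AttributeError: 'float' object has no attribute 'round'
```

Emit:
step_arm(
  motion=[
    [0,0,0,0,0,0.05,1],
    [0,0,0,0,0,0.05,1],
  ],
)

```text
time_s: 13.0
tool_pos: [557.1, -63.5, 58.9]
eef_rot: [0.001, 0.659, 0.752, 0.001]
contact_force: [2.2, 3.4, 4.9]
width: 13.3
gripper_force: 42.7
```

```bash
python3 av.py
```

```text
Traceback (most recent call last):
  File "av.py", line 7, in <module>
    print("t %.2f turned %.3f rad"%(s["time_s"],np.radians(85.1-a)%6.283),"Mz,tau6",np.mean(M,0).round(3),"sd",np.std(M,0).round(3),"F",s["contact_force"].round(1),"w",s["width"].round(1))
                                                                                                                                                                        ^^^^^^^^^^^^^^^^
AttributeError: 'float' object has no attribute 'round'
```

```bash
sed -i 's/s\["width"\].round(1)/round(s["width"],1)/' av.py; python3 av.py
```

```text
t 13.40 turned 1.350 rad Mz,tau6 [ 0.021 -0.004] sd [0.036 0.004] F [2.4 4.3 4.9] w 13.6
```

Emit:
step_arm(
  motion=[
    [0,0,0,0,0,0.05,1],
    [0,0,0,0,0,0.05,1],
  ],
)

```text
time_s: 13.6
tool_pos: [557.1, -63.5, 58.8]
eef_rot: [0.001, 0.713, 0.701, 0.001]
contact_force: [1.8, 4.0, 4.8]
width: 13.0
gripper_force: 42.6
```

```bash
python3 av.py
```

```text
t 13.80 turned 1.499 rad Mz,tau6 [-0.025  0.199] sd [0.022 0.355] F [2.5 3.2 6.6] w 13.2
```

Emit:
step_arm(
  motion=[
    [0,0,0,0,0,0.05,1],
    [0,0,0,0,0,0.05,1],
  ],
)

```text
time_s: 14.0
tool_pos: [557.2, -63.5, 58.8]
eef_rot: [0.001, 0.763, 0.646, 0.001]
contact_force: [3.2, 3.1, 5.3]
width: 13.2
gripper_force: 42.7
```

```bash
sed -i 's/range(4)/range(8)/' av.py; python3 av.py
```

```text
t 14.40 turned 1.649 rad Mz,tau6 [-0.079  0.031] sd [0.03  0.232] F [4.  4.5 5.7] w 13.4
```

Emit:
step_arm(
  motion=[
    [0,0,0,0,0,0.035,1],
    [0,0,0,0,0,0.035,1],
  ],
)

```text
time_s: 14.6
tool_pos: [557.3, -63.6, 58.8]
eef_rot: [0.001, 0.796, 0.605, 0.002]
contact_force: [2.7, 4.3, 5.9]
width: 13.6
gripper_force: 42.7
```

```bash
python3 av.py
```

```text
t 15.00 turned 1.754 rad Mz,tau6 [-0.003  0.058] sd [0.019 0.166] F [3.6 3.5 6.1] w 13.4
```

Emit:
step_arm(
  motion=[
    [0,0,0,0,0,0.035,1],
    [0,0,0,0,0,0.035,1],
  ],
)

```text
time_s: 15.2
tool_pos: [557.3, -63.6, 58.9]
eef_rot: [0.001, 0.827, 0.563, 0.002]
contact_force: [3.7, 3.8, 4.7]
width: 13.2
gripper_force: 42.7
```

```bash
python3 av.py
```

```text
t 15.60 turned 1.859 rad Mz,tau6 [-0.033  0.026] sd [0.022 0.165] F [3.4 4.  5.1] w 13.2
```

Emit:
step_arm(
  motion=[
    [0,0,0,0,0,0.035,1],
    [0,0,0,0,0,0.035,1],
  ],
)

```text
time_s: 15.8
tool_pos: [557.4, -63.6, 58.9]
eef_rot: [0.001, 0.855, 0.519, 0.002]
contact_force: [3.8, 4.1, 4.1]
width: 13.3
gripper_force: 42.6
```

```bash
python3 av.py
```

```text
t 16.20 turned 1.964 rad Mz,tau6 [0.018 0.067] sd [0.023 0.166] F [4.6 3.3 3.9] w 13.2
```

Emit:
step_arm(
  motion=[
    [0,0,0,0,0,0.035,1],
    [0,0,0,0,0,0.035,1],
  ],
)

```text
time_s: 16.4
tool_pos: [557.5, -63.6, 58.8]
eef_rot: [0.001, 0.881, 0.473, 0.002]
contact_force: [3.9, 3.7, 4.3]
width: 12.9
gripper_force: 42.6
```

```bash
python3 av.py
```

```text
t 16.80 turned 2.069 rad Mz,tau6 [-0.016  0.048] sd [0.034 0.165] F [3.6 4.1 4.9] w 13.2
```

Run:
```python
from cell import arm
import cv2
b=arm.snapshot("side")["frame"]
cv2.imwrite("pics/c7.png",cv2.resize(b[160:260,250:370],None,fx=6,fy=6,interpolation=2))
```

```text
(no output)
```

View pics/c7.png

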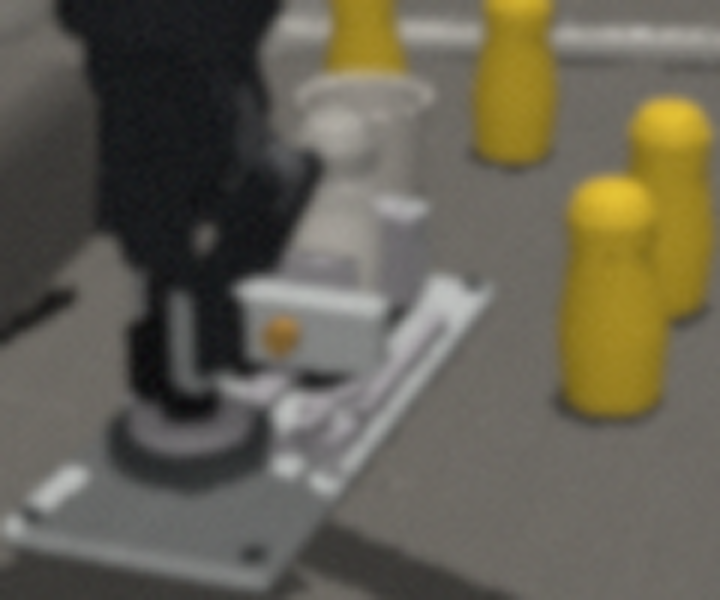

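Emit:
step_arm(
  motion=[
    [0,0,0,0,0,0.035,1],
    [0,0,0,0,0,0.035,1],
  ],
)

```text
time_s: 17.05
tool_pos: [557.6, -63.7, 58.9]
eef_rot: [0.001, 0.905, 0.426, 0.002]
contact_force: [5.4, 3.6, 3.4]
width: 13.2
gripper_force: 42.6
```

```bash
python3 av.py
```

```text
t 17.45 turned 2.174 rad Mz,tau6 [0.077 0.138] sd [0.028 0.166] F [5.  3.7 3.8] w 13.4
```

The pad at (325,270) is now right against the shaker at (340,230), and the torque is starting to rise. From here I use small steps.

```bash
sed -i 's/"sd"/"med",np.median(M,0).round(3),"sd"/' av.py; python3 av.py
```

```text
t 17.85 turned 2.174 rad Mz,tau6 [0.067 0.071] med [0.075 0.071] sd [0.034 0.   ] F [4.8 4.  3.9] w 13.4
```

Emit:
step_arm(
  motion=[
    [0,0,0,0,0,0.02,1],
    [0,0,0,0,0,0.02,1],
  ],
)

```text
time_s: 18.05
tool_pos: [557.5, -63.7, 58.9]
eef_rot: [0.001, 0.917, 0.399, 0.002]
contact_force: [4.6, 3.9, 4.1]
width: 13.6
gripper_force: 42.6
```

```bash
python3 av.py
```

```text
t 18.45 turned 2.234 rad Mz,tau6 [0.101 0.129] med [0.113 0.092] sd [0.031 0.094] F [4.4 3.8 4.7] w 13.6
```

```bash
sed -i 's/range(8)/range(5)/' av.py; python3 av.py
```

```text
t 18.70 turned 2.234 rad Mz,tau6 [0.095 0.09 ] med [0.095 0.09 ] sd [0.013 0.   ] F [5.8 3.7 4.7] w 13.1
```

Emit:
step_arm(
  motion=[
    [0,0,0,0,0,0.02,1],
    [0,0,0,0,0,0,1],
  ],
)

```text
time_s: 18.9
tool_pos: [557.6, -63.7, 58.9]
eef_rot: [0.001, 0.923, 0.386, 0.002]
contact_force: [4.8, 3.5, 4.5]
width: 13.0
gripper_force: 42.5
```

```bash
python3 av.py
```

```text
t 19.15 turned 2.264 rad Mz,tau6 [0.104 0.116] med [0.108 0.1  ] sd [0.018 0.03 ] F [5.8 3.4 4.3] w 13.2
```

Emit:
step_arm(
  motion=[
    [0,0,0,0,0,0.02,1],
    [0,0,0,0,0,0,1],
  ],
)

```text
time_s: 19.35
tool_pos: [557.6, -63.7, 58.9]
eef_rot: [0.001, 0.928, 0.372, 0.002]
contact_force: [3.7, 3.6, 4.4]
width: 13.1
gripper_force: 42.5
```

```bash
python3 av.py
```

```text
t 19.60 turned 2.294 rad Mz,tau6 [0.079 0.119] med [0.08  0.103] sd [0.024 0.03 ] F [3.8 4.1 3.6] w 13.3
```

Emit:
step_arm(
  motion=[
    [0,0,0,0,0,0.02,1],
    [0,0,0,0,0,0,1],
  ],
)

```text
time_s: 19.8
tool_pos: [557.6, -63.7, 58.9]
eef_rot: [0.001, 0.934, 0.358, 0.002]
contact_force: [4.0, 3.4, 3.8]
width: 12.8
gripper_force: 42.5
```

```bash
python3 av.py
```

```text
t 20.05 turned 2.323 rad Mz,tau6 [0.148 0.163] med [0.149 0.146] sd [0.005 0.03 ] F [4.8 3.7 4. ] w 13.4
```

Emit:
step_arm(
  motion=[
    [0,0,0,0,0,0.02,1],
    [0,0,0,0,0,0,1],
  ],
)

```text
time_s: 20.25
tool_pos: [557.6, -63.7, 58.8]
eef_rot: [0.001, 0.939, 0.344, 0.002]
contact_force: [4.8, 3.2, 4.2]
width: 13.3
gripper_force: 42.5
```

```bash
python3 av.py
```

```text
t 20.50 turned 2.353 rad Mz,tau6 [0.184 0.178] med [0.173 0.162] sd [0.02 0.03] F [4.7 3.2 2.8] w 13.3
```

The torque climbs in line with contact at about 2.05 rad, just before tooth 10 at 2.09. A click shows between 2.294 and 2.323, which is tooth 11 at 2.304 and the second after touch. The knob is now 0.05 rad past it, so I let go.

Emit:
step_arm(
  motion=[
    [0,0,0,0,0,0,0.5],
    [0,0,0,0,0,0,0.2],
    [0,0,0,0,0,0,0.1],
    [0,0,0,0,0,0,0.1],
    [0,0,0,0,0,0,0.1],
  ],
)

```text
time_s: 21.0
tool_pos: [555.2, -63.9, 57.1]
eef_rot: [-0.0, 0.939, 0.343, -0.0]
contact_force: [0.0, -0.5, -0.1]
width: 38.1
gripper_force: 0.0
```

Emit:
step_arm(
  motion=[
    [0,0,-0.1,0,0,0,0.1],
    [0,0,-0.3,0,0,0,0.1],
    [0,0,-0.4,0,0,0,0.1],
    [0,0,-0.4,0,0,0,0.1],
    [0,0,-0.3,0,0,0,0.1],
  ],
)

```text
time_s: 21.5
tool_pos: [556.2, -64.1, 210.9]
eef_rot: [0.001, 0.939, 0.344, 0.001]
contact_force: [1.1, 0.3, 0.8]
width: 38.5
gripper_force: 0.0
```

Emit:
step_arm(
  motion=[
    [0,0,0,0,0,0,0.1],
    [0,0,0,0,0,0,0.1],
    [0,0,0,0,0,0,0.1],
  ],
)

```text
time_s: 21.8
tool_pos: [554.6, -63.6, 206.2]
eef_rot: [-0.001, 0.939, 0.344, -0.001]
contact_force: [0.3, 0.0, -0.2]
width: 38.4
gripper_force: 0.0
```

Run:
```python
from cell import arm
import cv2
b=arm.snapshot("side")["frame"]
cv2.imwrite("pics/c8.png",cv2.resize(b[160:260,250:370],None,fx=6,fy=6,interpolation=2))
```

```text
(no output)
```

View pics/c8.png

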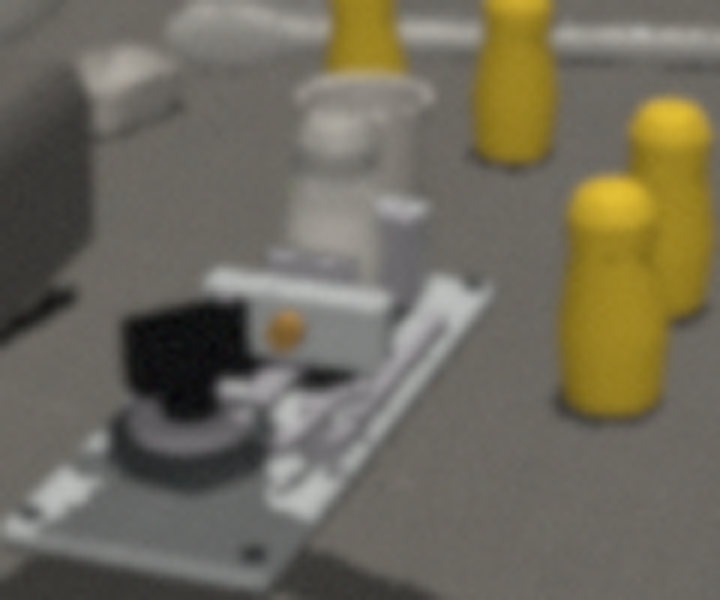

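The shaker stands upright at (335,200), held between pad and seat. The wing has stayed wound and the gripper is clear of everything.

```bash
python3 -c "
from cell import arm
print(arm.hand_in())"
```

```text
the job is handed in; nothing more can be done
None
```

The shaker is clamped upright in the vice, wound to what I read from the torque as the second tooth after the pad touched it (about 7 N estimated). The knob is released, I never touched the cup or timer, and the job was handed in at about 22 s; no verdict came back.

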